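# Clear the wood-burner's bench

## Task

First put the two wood-burning pens away: lay the blue-collared pen in the blue rest and the yellow-collared pen in the yellow rest, each centred across both V-notches so that it is cradled and cannot roll. Only then sort the small wooden figures: the finished ones (the heart with the burnt outline and the red fire engine) go side by side in the green-lined tray and the bare heart goes in the grey tray, each lying flat on the tray's floor with its face up.

Things in the scene. Friction and masses are not known exactly. Their poses are not given: they have to be found in the camera images.
- blue_pen_center (a point): Cordless wood-burning pen lying level: round black handle 20 mm thick, 130 mm long in all, 70 g, blue six-sided collar near the tip, blue band at the rear end. Point: on its axis (10 mm above the table at the start), at its balance point; x along the pen to the copper tip 70 mm off (rear end 60 mm off); plain handle from -48 to +45 mm. May lie in its rest either way round.
- yellow_pen_center (a point): Cordless wood-burning pen lying level: round black handle 20 mm thick, 130 mm long in all, 70 g, yellow six-sided collar near the tip, yellow band at the rear end. Point: on its axis (10 mm above the table at the start), at its balance point; x along the pen to the copper tip 70 mm off (rear end 60 mm off); plain handle from -48 to +45 mm. May lie in its rest either way round.
- drawn_heart_center (a point): Finished figure: pale wooden heart with a dark burnt outline and a small red heart painted on its upper face. 43 mm tip to lobes, 48 mm across the lobes, 24 mm thick, 40 g, lying flat. Point: half-way up, midway between the two lobe centres; lobes reach 14 mm to its +x, the tip 30 mm to -x, sides 24 mm to +-y (grip across y). z up.
- bare_heart_center (a point): Unfinished figure: the same pale wooden heart, quite plain. 43 mm tip to lobes, 48 mm across the lobes, 24 mm thick, 40 g, lying flat. Point: half-way up, midway between the two lobe centres; lobes reach 14 mm to its +x, the tip 30 mm to -x, sides 24 mm to +-y (grip across y). z up.
- fire_engine_center (a point): Finished figure: red block painted as a fire engine seen from the side (white windows, yellow stripe, black wheels), lying flat on the table, 56 mm (x) x 36 mm (y) x 24 mm thick, 45 g. Point: its centre, half-way up. z up.
- blue_rest_groove (a point): Blue pen rest, fixed: base 90 x 64 x 8 mm with two V-notched supports 8 mm thick, 30 mm either side of the middle along x (52 mm free between them). Point: where the pen's centre lies once cradled, 45 mm above the table, midway between the supports; x along the groove, z up. The 90 degree V is 14 mm deep below the point, 40 mm wide at its rims, 6 mm above the point.
- yellow_rest_groove (a point): Yellow pen rest, fixed: base 90 x 64 x 8 mm with two V-notched supports 8 mm thick, 30 mm either side of the middle along x (52 mm free between them). Point: where the pen's centre lies once cradled, 45 mm above the table, midway between the supports; x along the groove, z up. The 90 degree V is 14 mm deep below the point, 40 mm wide at its rims, 6 mm above the point.
- green_tray_in (a point): Shallow wooden tray with a dark green lining. Fixed, outside 110 mm (x) x 150 mm (y), lip 4 mm thick and 10 mm above the table. Point: centre of the inner floor, 4 mm above the table and 6 mm below the lip; inner floor 102 x 142 mm; z up.
- grey_tray_in (a point): Shallow grey plastic tray. Fixed, outside 110 mm (x) x 150 mm (y), lip 4 mm thick and 10 mm above the table. Point: centre of the inner floor, 4 mm above the table and 6 mm below the lip; inner floor 102 x 142 mm; z up.
Not all that is in view belongs to the job. What is meant by the part that bears fire_engine_center is not purple or turquoise, and is the smaller of those in its own colour.

How it is judged:
On the way:
1. both pens lie cradled in the rests of their own colours (x of blue_pen_center in the frame of blue_rest_groove between -0.012 and 0.012 m and y of blue_pen_center in the frame of blue_rest_groove between -0.005 and 0.005 m and z of blue_pen_center in the frame of blue_rest_groove between -0.005 and 0.005 m and angle between the x axis of blue_pen_center and the x axis of blue_rest_groove, either way round below 0.12 rad and x of yellow_pen_center in the frame of yellow_rest_groove between -0.012 and 0.012 m and y of yellow_pen_center in the frame of yellow_rest_groove between -0.005 and 0.005 m and z of yellow_pen_center in the frame of yellow_rest_groove between -0.005 and 0.005 m and angle between the x axis of yellow_pen_center and the x axis of yellow_rest_groove, either way round below 0.12 rad), for 0.2 s.
At the end, for the whole second after the job is handed in: Each pen is cradled in its own colour's rest (12 mm along, 5 mm across and in height, 0.12 rad); burnt-outline heart and fire engine lie in the green tray, bare heart in the grey: flat (0.1 rad), face up, 7-16 mm over its floor, within 42 mm (x), 62 mm (y) of its middle; all at rest (all of step 1 and x of drawn_heart_center in the frame of green_tray_in between -0.042 and 0.042 m and y of drawn_heart_center in the frame of green_tray_in between -0.062 and 0.062 m and z of drawn_heart_center in the frame of green_tray_in between 0.007 and 0.016 m and angle between each of drawn_heart_center, fire_engine_center, bare_heart_center's own z axis and vertical below 0.1 rad and x of fire_engine_center in the frame of green_tray_in between -0.042 and 0.042 m and y of fire_engine_center in the frame of green_tray_in between -0.062 and 0.062 m and z of fire_engine_center in the frame of green_tray_in between 0.007 and 0.016 m and x of bare_heart_center in the frame of grey_tray_in between -0.042 and 0.042 m and y of bare_heart_center in the frame of grey_tray_in between -0.062 and 0.062 m and z of bare_heart_center in the frame of grey_tray_in between 0.007 and 0.016 m and linear speed of each of drawn_heart, fire_engine, bare_heart, blue_pen, yellow_pen below 0.02 m/s and angular speed of each of drawn_heart, fire_engine, bare_heart, blue_pen, yellow_pen below 0.2 rad/s); the robot touches nothing.
It fails at once if a wooden figure is carried off (moved more than 50 mm) before both pens are in their rests (distance of any of drawn_heart_center, fire_engine_center, bare_heart_center from where it was at the start of the episode above 0.05 m and (distance between blue_pen_center and blue_rest_groove above 0.03 m or distance between yellow_pen_center and yellow_rest_groove above 0.03 m)).
It also fails if it takes over 133 s, if anything falls off the work surface, if the arm or the gripper's body presses on something with over 40 N, if the wrist force passes 120 N, or if a joint passes its speed limit or range.

## Robot

A 6-joint arm with a two-finger parallel gripper is mounted at the origin on the work surface. World frame = base frame: x ahead of the robot, y to its left, z up, the work surface at z = 0. Lengths are in m, angles in rad, forces in N, time in s.
With the tool pointing down it reaches from about 0.4 to 0.825 m from the base axis. Payload 7 kg.
Tool frame: the origin (TCP) lies between the finger pads; the fingertips stand 25 mm ahead of it and the grasp point (between the pads) lies 6 mm ahead of it (env.tips_ahead is the z of the fingertips in the tool frame, in m); z points along the fingers, y is the line along which they close (so a half turn about z gives the same grasp; the last joint's range is limited). The gripper opens to 88 mm and grips with 3 to 60 N. Pads are 19 mm wide; open, the fingers measure 130 mm over their backs; the gripper's body (78 mm by 193 mm) begins 47 mm behind the grasp point.
Start: joints at [1.593, 0.359, 0.012, 0, -1.224, -0.288], TCP at [0.177, 0.651, 0.252] pointing down, gripper open.
Joint ranges: [-3.07, 3.07], [-1.43, 2.12], [-1.02, 1.25], [-3.03, 1.67], [-3.05, -0], [-3.03, 3.03]. Speed limits (rad/s): [2.39, 2.39, 3.01, 3.14, 3.14, 3.14].

## Interface

Orientations are given as a rotation vector (axis times angle).
In Python, from bench import env gives the robot as it stands.
- The arm moves only by the shell command python3 -m jog 'ROWS'. ROWS is JSON, a list that holds one entry, the list of rows, each a list of 5 numbers: the closure, from 0 (fully open) to 1 (shut), then the shift along the tool's x, y, z in units of 0.25 m (1.0 is 0.25 m), then the turn about the tool's z in units of 0.5 rad (1.0 is 0.5 rad). A call has 1 to 20 rows; each row is the pose to reach, as a shift and turn from the pose commanded when the call began, along the tool's axes at that moment; what a row does not reach only later rows make up. A row lasts 1/12 s, in which the tool goes at most 41.7 mm and 7.16 degrees, less where a joint would pass 70% of its speed; a pose out of reach is approached as far as the arm can. A call with a number of a shift or a turn outside -1 to 1 is refused whole. A call with a gripper value outside its range is refused whole. The fingers move at their own pace and stop on an object; the grip force is fixed at half the most. Time passes only in rows, so rows that repeat a pose let the fingers close. It gives the time, the measured TCP pose, the force, the opening and the grip force at its end, in the units of the state.
- env.read_state(): the state, without advancing time (a new reading comes with each control period).
- env.camera(name): name is "side" or "top" or "wrist"; returns (picture, depth): 420x560x3 uint8, blue, green, red; 420x560 float32, m along the optical axis (not along the pixel's ray), 0 where there is no reading.
- env.camera_params(name): a dict with "vfov" (degrees; the focal length in pixels is half the picture's height over the tangent of half this angle, whatever the lens; pixels are square), "cx", "cy" (the principal point, pixels), "D" ([k1, k2, p1, p2, k3] as OpenCV has them; the pictures are not rectified), "R" (3x3) and "t" (3): a world point X has camera coordinates R X + t. Camera axes: x right, y down, z forward; pixel columns grow to the right and rows downward; lengths in m; the calibration is good to about 2 mm. A picture is of the moment at which its call begins: read the wrist's pose just before it. camera_params takes no time and is no camera call; for the wrist camera it gives the pose at the moment of the call.
- env.job_done(): hands the job in; it is judged then, once.
The state is a dict: "t": time; "joints": joint angles; "qvel": joint speeds; "tau": joint torques, N m; "ee_pos": TCP position; "ee_rot": TCP orientation; "force": force on the tool from outside, world axes, zero at the start; "torque": the same for the moment, N m; "finger_gap": opening from 0.0 (shut) to 1.0 (fully open); "grip_force": force on a finger pad.
Only numpy, scipy, OpenCV 4.12 (cv2) and the standard library are available. Lean on these libraries where they do the work, as an engineer would, in place of code of your own. Each camera call takes 0.05 s, during which the arm holds its last target. There are 200 camera calls.

## Working session

There is one attempt and no reset: what is moved stays moved. The work goes in short steps, Python scripts to look and compute and a shell command to move; the robot and the scene stay as the last step left them, time stands still between calls to the robot, and variables do not carry over. Pictures are saved under pics/ and viewed, at most 14 in all, crops included, and the job is handed in when it is done.

```bash
ls; mkdir -p pics; cat > h.py <<'E'
import numpy as np,cv2
from bench import env
from scipy.spatial.transform import Rotation as Ro
def cam(n):
    p=env.camera_params(n); im,d=env.camera(n); return im,d,p
def K(p):
    f=210/np.tan(np.radians(p["vfov"])/2); return np.array([[f,0,p["cx"]],[0,f,p["cy"]],[0,0,1]])
def cloud(d,p):
    v,u=np.mgrid[0:420,0:560]
    n=cv2.undistortPoints(np.stack([u,v],-1).reshape(-1,1,2).astype(np.float64),K(p),np.array(p["D"])).reshape(420,560,2)
    c=np.dstack([n*d[...,None],d])
    return (c-np.array(p["t"]))@np.array(p["R"])
def atz(px,z,p):
    n=cv2.undistortPoints(np.array(px,float).reshape(-1,1,2),K(p),np.array(p["D"])).reshape(-1,2)
    R=np.array(p["R"]);o=-R.T@np.array(p["t"]);r=np.c_[n,np.ones(len(n))]@R
    return o+r*((z-o[2])/r[:,2])[:,None]
E
python3 - <<'E'
from h import *
s=env.read_state();print({k:np.round(v,3) for k,v in s.items()})
for n in("top","side"):
    im,d,p=cam(n);cv2.imwrite(f"pics/{n}0.png",im);np.savez(f"{n}0.npz",im=im,d=d);print(n,p["vfov"],np.round(p["R"],2).tolist(),np.round(p["t"],2))
E
```

```text
pics
{'t': np.float64(0.0), 'joints': array([ 1.593,  0.359,  0.011, -0.   , -1.224, -0.288]), 'qvel': array([ 0.   , -0.001,  0.   , -0.001, -0.001,  0.   ]), 'tau': array([-2.0000e-03, -5.8272e+01,  2.9305e+01,  6.9980e+00,  7.0000e-03,
       -0.0000e+00]), 'ee_pos': array([0.177, 0.651, 0.251]), 'ee_rot': array([ 3.112, -0.416, -0.   ]), 'force': array([-0.069, -0.239, -0.201]), 'torque': array([ 0.003, -0.019, -0.041]), 'grip_force': np.float64(0.0), 'finger_gap': np.float64(0.999)}
top 42.69789104820554 [[0.01, -1.0, 0.01], [-1.0, -0.01, -0.08], [0.08, -0.01, -1.0]] [0.04 0.44 1.58]
side 42.859160491300244 [[0.93, -0.37, 0.01], [-0.22, -0.58, -0.78], [0.3, 0.72, -0.62]] [-0.38  0.17  1.07]
```

View pics/top0.png

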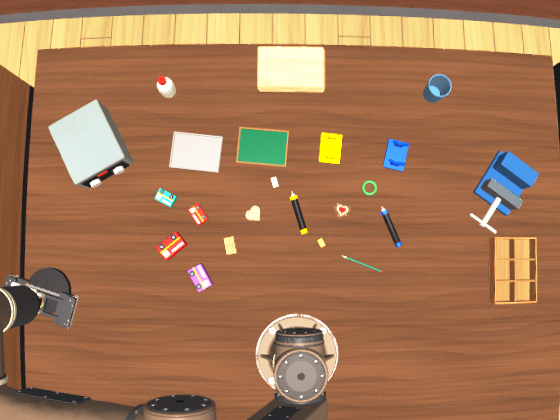

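View pics/side0.png

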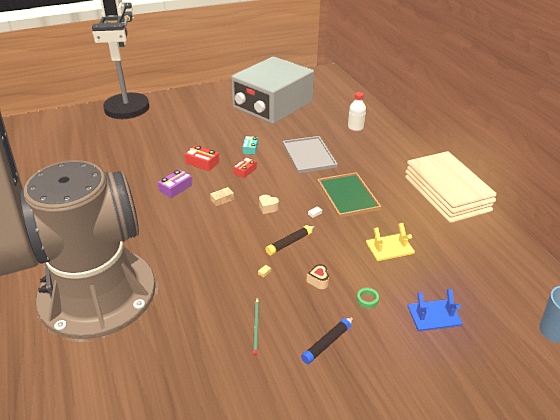

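Top view candidates for the fire engine: red (198,214), larger red (172,245), turquoise (165,198), purple (200,278). By the description I take the smaller red one at (198,214). For the hearts, the drawn one is at (342,210) and the bare one at (253,213); the wood block at (230,245) is a decoy. The pens are at (299,214) yellow and (391,228) blue. The rests are at (331,148) yellow and (396,154) blue. The trays are at (262,147) green and (196,152) grey.

```bash
python3 - <<'E'
from h import *
z=np.load("top0.npz");im,d=z["im"],z["d"];p=env.camera_params("top")
C=cloud(d,p)
print("table z",np.median(C[240:300,300:440,2]))
cv2.imwrite("pics/crop0.png",cv2.resize(im[110:300,140:420],None,fx=2.8,fy=2.8,interpolation=cv2.INTER_CUBIC))
m=((C[...,2]>0.004)&(C[...,2]<0.08)&(d>0)).astype(np.uint8)
n,l,st,ce=cv2.connectedComponentsWithStats(m)
for i in range(1,n):
    if 15<st[i,4]<3000 and 120<ce[i,1]<300 and 130<ce[i,0]<430:
        P=C[l==i]; r=cv2.minAreaRect((P[:,:2]*1000).astype(np.float32))
        print(np.round(ce[i]),st[i,4],"c",np.round(r[0]),"wh",np.round(r[1]),"a",round(r[2]),"z",np.round(np.percentile(P[:,2],[50,95])*1000),"col",im[l==i].mean(0).round())
E
```

```text
table z 0.0007463276028986349
[167. 122.] 18 c [696. 402.] wh [14. 30.] a 60 z [6. 9.] col [ 66.  99. 153.]
[261. 146.] 1256 c [625. 116.] wh [185. 126.] a 86 z [ 7. 14.] col [109. 169. 100.]
[195. 152.] 1306 c [609. 313.] wh [160. 131.] a 83 z [ 7. 14.] col [223. 233. 243.]
[330. 148.] 626 c [613. -98.] wh [ 76. 115.] a 84 z [10. 47.] col [  6. 241. 249.]
[396. 154.] 598 c [ 606. -299.] wh [ 93. 106.] a 71 z [10. 48.] col [233. 142.  69.]
[156. 143.] 18 c [636. 433.] wh [12. 19.] a 46 z [5. 8.] col [ 69. 104. 162.]
[227. 161.] 16 c [578. 212.] wh [11. 30.] a 17 z [6. 9.] col [ 69. 105. 164.]
[278. 184.] 113 c [507.  55.] wh [72. 33.] a 55 z [ 8. 16.] col [166. 184. 212.]
[368. 187.] 118 c [ 509. -211.] wh [61. 45.] a 19 z [11. 19.] col [113. 196. 137.]
[315. 183.] 16 c [515. -54.] wh [19. 17.] a 67 z [5. 8.] col [ 73. 110. 170.]
[165. 197.] 263 c [467. 409.] wh [92. 52.] a 65 z [24. 31.] col [198. 217. 157.]
[211. 193.] 23 c [477. 259.] wh [31. 16.] a 37 z [5. 8.] col [ 70. 106. 164.]
[299. 213.] 328 c [426.  -2.] wh [132.  41.] a 22 z [18. 24.] col [ 58. 107. 122.]
[342. 209.] 217 
[... 571 characters left out ...]
24. 205.] wh [59. 45.] a 6 z [21. 28.] col [149. 217. 240.]
[321. 243.] 65 c [329. -70.] wh [46. 23.] a 14 z [11. 19.] col [124. 208. 231.]
[306. 248.] 23 c [316. -26.] wh [26. 29.] a 24 z [6. 9.] col [ 70. 104. 161.]
[290. 253.] 37 c [302.  21.] wh [25. 41.] a 22 z [5. 9.] col [ 68. 102. 159.]
[362. 264.] 98 c [ 272. -197.] wh [127.  20.] a 69 z [ 7. 13.] col [117. 159. 131.]
[136. 266.] 16 c [260. 486.] wh [19. 16.] a 47 z [5. 9.] col [ 69. 103. 160.]
[200. 277.] 459 c [230. 291.] wh [82. 66.] a 35 z [32. 38.] col [208. 169. 223.]
[413. 277.] 16 c [ 233. -348.] wh [18. 15.] a 12 z [ 5. 10.] col [ 68. 102. 159.]
[420. 283.] 16 c [ 214. -368.] wh [31. 14.] a 32 z [5. 7.] col [ 67. 103. 160.]
```

View pics/crop0.png

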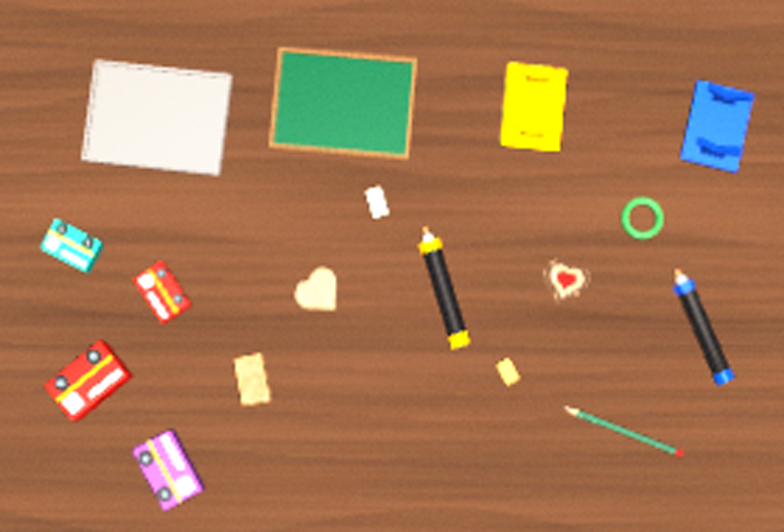

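The crop confirms the smaller red engine at crop (162,291). The larger red one is at (88,380). The drawn heart is at (566,280) and the bare heart at (317,290).

```bash
cat >> h.py <<'E'
def blob(im,p,z,lo,hi,box=None,k=1):
    m=cv2.inRange(cv2.cvtColor(im,cv2.COLOR_BGR2HSV),lo,hi)
    if box is not None:
        b=np.zeros_like(m);x0,y0,x1,y1=box;b[y0:y1,x0:x1]=1;m*=b
    n,l,st,ce=cv2.connectedComponentsWithStats(m)
    o=[]
    for i in np.argsort(-st[1:,4])[:k]+1:
        v,u=np.nonzero(l==i);P=atz(np.c_[u,v],z,p)[:,:2]*1000
        r=cv2.minAreaRect(P.astype(np.float32));q=cv2.boxPoints(r);e=q[1]-q[0],q[2]-q[1];e=max(e,key=np.linalg.norm)
        o.append((np.round(P.mean(0),1).tolist(),"rect",np.round(r[0],1).tolist(),np.round(sorted(r[1]),1).tolist(),"long axis deg",round(float(np.degrees(np.arctan2(e[1],e[0])))%180,1),len(u)))
    return o
def go(x,y,z,ax=None,s=None):
    "rows numbers from the measured pose to TCP x,y,z (m), tool x axis along direction ax deg (mod 180)"
    s=s or env.read_state();R=Ro.from_rotvec(s["ee_rot"]).as_matrix()
    d=R.T@(np.array([x,y,z])-s["ee_pos"])/0.25
    psi=np.degrees(np.arctan2(R[1,0],R[0,0]))
    t=0 if ax is None else (ax-psi+90)%180-90
    print("shift",np.round(d,3),"turn",round(-np.radians(t)/0.5,3),"alt",round(-np.radians(t-180*np.sign(t))/0.5,3),"psi",round(psi,1),"q6",round(s["joints"][5],2),"pos",np.round(s["ee_pos"],4),"tilt",np.round(R[2,2],4))
E
python3 - <<'E'
from h import *
im=np.load("top0.npz")["im"];p=env.camera_params("top")
Y=((22,120,90),(34,255,255));B=((100,120,60),(120,255,255))
for nm,c,box,z,k in[("yrest",Y,(310,125,350,170),.008,1),("brest",B,(375,130,415,175),.008,1),("ycol",Y,(280,185,312,240),.01,2),("bcol",B,(370,200,405,250),.01,2),
 ("green",((60,100,40),(90,255,255)),(230,120,295,170),.004,1),("grey",((0,0,120),(180,50,255)),(165,125,228,177),.01,1),
 ("red",((0,150,90),(8,255,255)),(185,200,210,228),.024,1),("bare",((12,30,150),(30,140,255)),(240,200,265,225),.024,1),("drawn",((8,20,150),(30,150,255)),(330,195,355,222),.024,1),
 ("pensY",((0,0,0),(180,255,60)),(280,185,312,240),.01,1),("pensB",((0,0,0),(180,255,60)),(370,200,405,250),.01,1)]:
    for o in blob(im,p,z,*c,box,k):print(nm,o)
pw=env.camera_params("wrist");s=env.read_state();R=Ro.from_rotvec(s["ee_rot"]).as_matrix();Rw=np.array(pw["R"])
print("wrist cam in tool:",np.round(R.T@(-Rw.T@pw["t"]-s["ee_pos"]),3),"axes",np.round((Rw@R).T,2).tolist(),pw["vfov"])
go(0.426,-0.002,0.2,15)
E
```

```text
yrest ([621.0, -96.8], 'rect', [621.2, -96.8], [65.9, 92.2], 'long axis deg', 174.2, 646)
brest ([602.6, -297.8], 'rect', [602.6, -297.8], [64.6, 90.8], 'long axis deg', 166.9, 611)
ycol ([369.8, -17.0], 'rect', [369.8, -17.2], [15.1, 19.5], 'long axis deg', 104.3, 35)
ycol ([468.6, 13.3], 'rect', [468.3, 13.5], [11.1, 21.6], 'long axis deg', 112.2, 27)
bcol ([331.5, -301.0], 'rect', [331.3, -301.0], [11.7, 19.3], 'long axis deg', 111.3, 27)
bcol ([425.3, -259.3], 'rect', [425.0, -259.3], [10.6, 20.5], 'long axis deg', 111.8, 25)
green ([624.3, 107.7], 'rect', [624.6, 107.8], [98.2, 139.3], 'long axis deg', 85.2, 1470)
grey ([606.6, 309.2], 'rect', [607.0, 309.5], [111.0, 150.4], 'long axis deg', 83.9, 1783)
red ([417.3, 293.7], 'rect', [416.8, 297.1], [40.0, 61.4], 'long axis deg', 33.5, 139)
bare ([419.6, 132.4], 'rect', [422.2, 134.2], [44.3, 44.3], 'long axis deg', 0.4, 199)
drawn ([436.1, -130.7], 'rect', [434.3, -130.5], [71.4, 72.1], 'long axis deg', 90.3, 548)
pensY ([417.3, 4.2], 'rect', [417.0, 4.1], [5.1, 86.8], 'long axis deg', 16.9, 55)
pensB ([375.1, -275.4], 'rect', [375.8, -275.1], [6.0, 87.0], 'long axis deg', 23.3, 58)
wrist cam in tool: [ 0.074  0.    -0.133] axes [[-0.0, -0.96, -0.28], [1.0, -0.0, 0.0], [-0.0, -0.28, 0.96]] 61.854984023260535
shift [1.646 2.258 0.206] turn -1.055 alt 5.228 psi -15.2 q6 -0.29 pos [0.1772 0.6509 0.2507] tilt -1.0
```

```bash
python3 -m jog '[[[0,0.7,1,0.1,0],[0,0.7,1,0.1,0],[0,0.7,1,0.1,0],[0,0.7,1,0.1,0],[0,0.7,1,0.1,0],[0,0.7,1,0.1,0],[0,0.7,1,0.1,0],[0,0.7,1,0.1,0],[0,0.7,1,0.1,0]]]'; python3 -m jog '[[[0,0.7,1,0.1,0],[0,0.7,1,0.1,0],[0,0.7,1,0.1,0],[0,0.7,1,0.1,0],[0,0.7,1,0.1,0],[0,0.7,1,0.1,0],[0,0.7,1,0.1,0],[0,0.7,1,0.1,0],[0,0.7,1,0.1,0]]]'; python3 -c "
from h import *
go(.421,-.001,.2,17)"
```

```text
t: 0.85
ee_pos: [0.2809, 0.3605, 0.2264]
ee_rot: [3.113, -0.42, -0.001]
force: [0.4, 0.1, -0.3]
finger_gap: 0.997
grip_force: 0.0
t: 1.6
ee_pos: [0.3841, 0.0744, 0.2011]
ee_rot: [3.112, -0.422, -0.001]
force: [-0.4, -0.1, 0.0]
finger_gap: 0.997
grip_force: 0.0
shift [0.223 0.251 0.005] turn -1.133 alt 5.15 psi -15.5 q6 0.6 pos [0.3841 0.0744 0.2011] tilt -1.0
```

```bash
python3 -m jog '[[[0,0.22,0.25,0,-0.3],[0,0.22,0.25,0,-0.6],[0,0.22,0.25,0,-1],[0,0.22,0.25,0,-1],[0,0.22,0.25,0,-1],[0,0.22,0.25,0,-1],[0,0.22,0.25,0,-1]]]'; cat > look.py <<'E'
import sys
from h import *
env.read_state();im,d,p=cam("wrist");n=sys.argv[1];cv2.imwrite(f"pics/{n}.png",im)
Y=((22,110,70),(34,255,255));B=((100,110,50),(125,255,255))
for c,nm in((Y,"Y"),(B,"B")):
    for o in blob(im,p,float(sys.argv[2]),*c,None,3):
        if o[-1]>60:print(nm,o)
E
python3 look.py w1 0.01; python3 -c "
from h import *
go(.421,-.001,.2,17)"
```

```text
t: 2.18
ee_pos: [0.4206, 0.0027, 0.2015]
ee_rot: [3.12, 0.364, -0.0]
force: [1.0, 0.1, -0.2]
finger_gap: 1.001
grip_force: 0.0
Y ([594.4, -99.0], 'rect', [589.8, -99.9], [49.1, 80.3], 'long axis deg', 104.6, 4196)
Y ([466.5, 12.2], 'rect', [466.2, 12.3], [12.1, 23.7], 'long axis deg', 106.2, 327)
Y ([364.3, -19.1], 'rect', [364.3, -19.3], [15.7, 21.1], 'long axis deg', 106.5, 278)
B ([424.5, -260.6], 'rect', [425.7, -260.1], [13.3, 27.6], 'long axis deg', 99.8, 230)
shift [-0.002  0.015  0.006] turn -0.129 alt 6.155 psi 13.3 q6 1.32 pos [0.4205 0.0028 0.2016] tilt -1.0
```

View pics/w1.png

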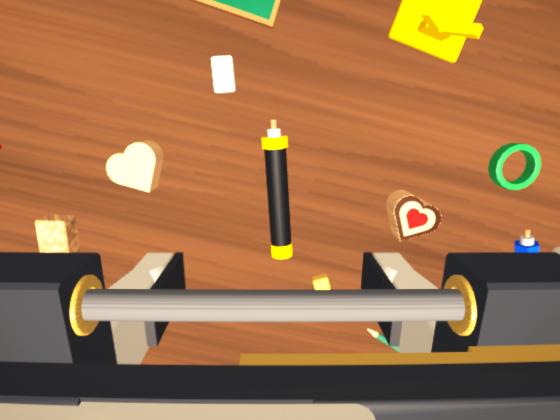

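The wrist view shows the yellow pen from (274,130) to (282,255), matching the top view: centre about (0.4205,-0.002), 17°. Descend.

```bash
python3 -m jog '[[[0,0,0.02,0.15,-0.13],[0,0,0.02,0.3,-0.13],[0,0,0.02,0.45,-0.13],[0,0,0.02,0.5,-0.13],[0,0,0.02,0.5,-0.13],[0,0,0.02,0.5,-0.13]]]'; python3 -c "
from h import *
go(.4205,-.002,.028,17)"
```

```text
t: 2.73
ee_pos: [0.4215, -0.0024, 0.0764]
ee_rot: [3.106, 0.468, -0.002]
force: [0.6, 0.0, 0.9]
finger_gap: 0.999
grip_force: 0.0
shift [-0.003 -0.003  0.194] turn 0.005 alt -6.278 psi 17.1 q6 1.4 pos [ 0.4215 -0.0024  0.0764] tilt -1.0
```

Descend and close, check the grip, then lift.

```bash
python3 -m jog '[[[0,0,0,0.1,0],[0,0,0,0.19,0],[0,0,0,0.19,0],[1,0,0,0.19,0],[1,0,0,0.19,0],[1,0,0,0.19,0],[1,0,0,0.19,0],[1,0,0,0.19,0],[1,0,0,0.19,0],[1,0,0,0.19,0],[1,0,0,0.19,0],[1,0,0,0.19,0]]]'
```

```text
t: 3.73
ee_pos: [0.4215, -0.0027, 0.0291]
ee_rot: [3.106, 0.468, -0.0]
force: [-0.5, -0.9, 0.3]
finger_gap: 0.378
grip_force: 0.0
```

```bash
python3 -m jog '[[[1,0,0,0,0],[1,0,0,0,0],[1,0,0,0,0],[1,0,0,0,0],[1,0,0,0,0],[1,0,0,0,0]]]';
```

```text
t: 4.23
ee_pos: [0.4215, -0.0027, 0.029]
ee_rot: [3.106, 0.468, -0.0]
force: [0.9, -0.1, 1.0]
finger_gap: 0.22
grip_force: 30.0
```

```bash
python3 -m jog '[[[1,0,0,-0.1,0],[1,0,0,-0.2,0],[1,0,0,-0.35,0],[1,0,0,-0.45,0],[1,0,0,-0.45,0],[1,0,0,-0.45,0]]]'; python3 -c "
from h import *
go(.621,-.097,.14,174.2)"
```

```text
t: 4.73
ee_pos: [0.4222, -0.0023, 0.1429]
ee_rot: [-3.105, -0.468, -0.006]
force: [-1.2, -0.2, -0.8]
finger_gap: 0.218
grip_force: 30.0
shift [0.648 0.596 0.014] turn 0.801 alt -5.483 psi 17.1 q6 1.4 pos [ 0.4222 -0.0023  0.1429] tilt -1.0
```

```bash
python3 -m jog '[[[1,0.1,0.1,-0.1,0.1],[1,0.2,0.2,-0.2,0.3],[1,0.3,0.35,-0.2,0.5],[1,0.3,0.4,-0.2,0.7],[1,0.3,0.4,-0.2,0.8],[1,0.3,0.4,-0.2,0.8],[1,0.3,0.4,-0.2,0.8],[1,0.3,0.4,-0.2,0.8]]]'; python3 look.py w2 0.008; python3 -c "
from h import *
go(.621,-.097,.14,174.2)"
```

```text
t: 5.4
ee_pos: [0.5219, -0.076, 0.1906]
ee_rot: [3.138, -0.155, -0.003]
force: [-0.3, 1.2, -0.6]
finger_gap: 0.216
grip_force: 30.0
Y ([621.0, -98.9], 'rect', [619.4, -98.6], [63.6, 88.5], 'long axis deg', 174.4, 8117)
Y ([539.5, -77.5], 'rect', [539.3, -77.3], [25.7, 47.4], 'long axis deg', 84.3, 1345)
Y ([398.9, -6.5], 'rect', [399.4, -6.3], [4.2, 43.7], 'long axis deg', 174.5, 108)
B ([601.5, -297.1], 'rect', [600.7, -305.4], [83.0, 92.4], 'long axis deg', 167.0, 8070)
B ([421.3, -264.2], 'rect', [421.5, -262.0], [22.8, 23.7], 'long axis deg', 99.4, 281)
B ([320.4, -306.6], 'rect', [321.0, -305.6], [20.2, 23.6], 'long axis deg', 101.7, 217)
shift [0.403 0.045 0.203] turn 0.005 alt -6.278 psi -5.6 q6 1.24 pos [ 0.522  -0.0758  0.191 ] tilt -1.0
```

View pics/w2.png

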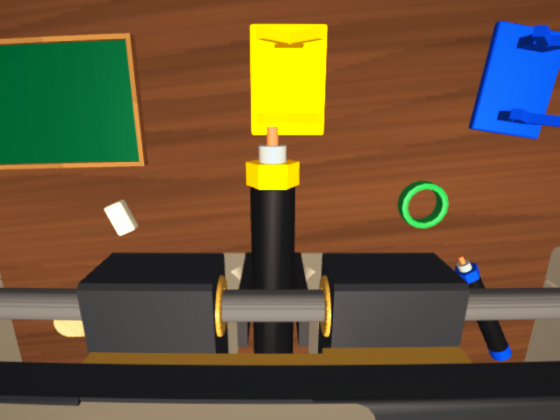

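Held pen centred at column 272, with the yellow rest at (288,80) centred at about (0.6205,-0.0975), 174.3°, in agreement with the top view.

```bash
python3 -m jog '[[[1,0.1,0.05,0,0],[1,0.2,0.05,0,0],[1,0.3,0.05,0,0],[1,0.4,0.05,0.1,0],[1,0.4,0.05,0.2,0],[1,0.4,0.05,0.3,0],[1,0.4,0.05,0.38,0],[1,0.4,0.05,0.38,0],[1,0.4,0.05,0.38,0],[1,0.4,0.05,0.38,0]]]'; python3 -c "
from h import *
go(.621,-.0975,.064,174.2)"
```

```text
t: 6.28
ee_pos: [0.6217, -0.0982, 0.098]
ee_rot: [3.138, -0.156, 0.003]
force: [0.2, -1.0, 0.0]
finger_gap: 0.218
grip_force: 30.0
shift [-0.003 -0.003  0.136] turn 0.004 alt -6.279 psi -5.7 q6 1.32 pos [ 0.6217 -0.0982  0.098 ] tilt -1.0
```

```bash
python3 -m jog '[[[1,0,0,0.05,0],[1,0,0,0.09,0],[1,0,0,0.12,0],[1,0,0,0.135,0],[1,0,0,0.135,0],[1,0,0,0.135,0]]]'; python3 -m jog '[[[0.6,0,0,0,0],[0.6,0,0,0,0],[0.6,0,0,0,0],[0.6,0,0,0,0],[0.6,0,0,0,0],[0.6,0,0,0,0]]]'
```

```text
t: 6.78
ee_pos: [0.6208, -0.0986, 0.0638]
ee_rot: [3.137, -0.157, 0.0]
force: [-2.3, 0.6, 4.6]
finger_gap: 0.217
grip_force: 30.0
t: 7.28
ee_pos: [0.6209, -0.0987, 0.0627]
ee_rot: [3.138, -0.158, -0.0]
force: [0.3, 0.1, -0.0]
finger_gap: 0.4
grip_force: 0.0
```

```bash
python3 -m jog '[[[0.5,0,0,-0.1,0],[0.4,0,0,-0.2,0],[0,0,0,-0.35,0],[0,0,0,-0.5,0],[0,0,0,-0.55,0],[0,0,0,-0.55,0],[0,0,0,-0.55,0]]]'; python3 look.py w3 0.008;  python3 -c "
from h import *
go(.381,-.279,.2,24)"
```

```text
t: 7.87
ee_pos: [0.6213, -0.0986, 0.2015]
ee_rot: [-3.137, 0.158, -0.004]
force: [-0.2, -0.1, 0.5]
finger_gap: 0.869
grip_force: 0.0
Y ([623.4, -99.1], 'rect', [620.2, -98.8], [64.5, 101.7], 'long axis deg', 174.3, 4767)
Y ([636.4, 50.2], 'rect', [618.9, 74.0], [81.8, 109.4], 'long axis deg', 175.4, 755)
Y ([544.4, -91.4], 'rect', [544.2, -91.7], [18.8, 24.4], 'long axis deg', 89.8, 344)
B ([602.2, -300.8], 'rect', [598.6, -308.9], [90.6, 90.7], 'long axis deg', 76.8, 6432)
shift [-0.881  0.815  0.   ] turn -1.04 alt 5.243 psi -5.8 q6 1.32 pos [ 0.6205 -0.0986  0.2002] tilt -1.0
```

View pics/w3.png

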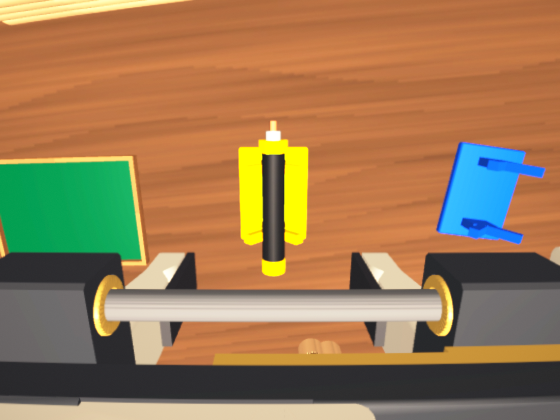

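The yellow pen lies centred across the yellow rest at (273,200), cradled. Next is the blue pen.

```bash
python3 -m jog '[[[0,-0.88,0.82,0,0],[0,-0.88,0.82,0,-0.2],[0,-0.88,0.82,0,-0.4],[0,-0.88,0.82,0,-0.6],[0,-0.88,0.82,0,-0.8],[0,-0.88,0.82,0,-1],[0,-0.88,0.82,0,-1],[0,-0.88,0.82,0,-1],[0,-0.88,0.82,0,-1],[0,-0.88,0.82,0,-1],[0,-0.88,0.82,0,-1]]]'; python3 look.py w4 0.02;  python3 -c "
from h import *
go(.381,-.279,.2,24)"
```

```text
t: 8.83
ee_pos: [0.3818, -0.2803, 0.1997]
ee_rot: [-3.079, -0.623, 0.001]
force: [0.5, 0.3, -0.6]
finger_gap: 0.998
grip_force: 0.0
Y ([190.9, -139.6], 'rect', [193.4, -139.1], [14.3, 60.3], 'long axis deg', 19.4, 221)
Y ([348.2, -514.0], 'rect', [350.6, -512.5], [12.9, 60.5], 'long axis deg', 28.1, 205)
Y ([338.4, -76.8], 'rect', [337.6, -75.7], [16.1, 24.3], 'long axis deg', 28.1, 159)
B ([559.4, -306.9], 'rect', [554.3, -304.7], [23.8, 52.5], 'long axis deg', 113.6, 946)
B ([331.1, -301.3], 'rect', [331.2, -301.4], [15.5, 19.2], 'long axis deg', 112.8, 225)
B ([425.0, -260.2], 'rect', [425.1, -260.4], [11.6, 22.3], 'long axis deg', 115.6, 167)
shift [-0.002 -0.006 -0.001] turn -0.038 alt 6.245 psi 22.9 q6 2.19 pos [ 0.382  -0.2801  0.1998] tilt -1.0
```

```bash
python3 -m jog '[[[0,-0.005,0,0.15,-0.03],[0,-0.005,0,0.3,-0.03],[0,-0.005,0,0.45,-0.03],[0,-0.005,0,0.55,-0.03],[0,-0.005,0,0.63,-0.03],[0,-0.005,0,0.68,-0.03],[0,-0.005,0,0.685,-0.03],[0,-0.005,0,0.685,-0.03]]]';python3 -m jog '[[[1,0,0,0,0],[1,0,0,0,0],[1,0,0,0,0],[1,0,0,0,0],[1,0,0,0,0],[1,0,0,0,0],[1,0,0,0,0],[1,0,0,0,0],[1,0,0,0,0],[1,0,0,0,0],[1,0,0,0,0],[1,0,0,0,0],[1,0,0,0,0],[1,0,0,0,0],[1,0,0,0,0]]]'
```

```text
t: 9.55
ee_pos: [0.3804, -0.2804, 0.0282]
ee_rot: [-3.073, -0.648, 0.004]
force: [0.8, 0.1, 1.0]
finger_gap: 1.0
grip_force: 0.0
t: 10.8
ee_pos: [0.3802, -0.281, 0.029]
ee_rot: [-3.074, -0.646, 0.0]
force: [-0.1, -0.8, -1.2]
finger_gap: 0.22
grip_force: 30.0
```

```bash
python3 -m jog '[[[1,0,0,-0.1,0],[1,0,0,-0.2,0],[1,0,0,-0.35,0],[1,0,0,-0.5,0],[1,0,0,-0.65,0],[1,0,0,-0.65,0],[1,0,0,-0.65,0]]]'; python3 -c "
from h import *
go(.5,-.28,.19,166.9)"
```

```text
t: 11.38
ee_pos: [0.3814, -0.2812, 0.1939]
ee_rot: [3.072, 0.645, 0.008]
force: [-0.2, 0.6, -2.5]
finger_gap: 0.219
grip_force: 30.0
shift [0.436 0.186 0.018] turn 1.286 alt -4.998 psi 23.7 q6 2.2 pos [ 0.3814 -0.2812  0.1939] tilt -1.0
```

```bash
python3 -m jog '[[[1,0.1,0.05,0,0.1],[1,0.2,0.1,0,0.3],[1,0.3,0.15,0,0.5],[1,0.44,0.19,0,0.7],[1,0.44,0.19,0,0.9],[1,0.44,0.19,0,1],[1,0.44,0.19,0,1],[1,0.44,0.19,0,1]]]';python3 -m jog '[[[1,0,0,0,0.15],[1,0,0,0,0.28],[1,0,0,0,0.28],[1,0,0,0,0.28]]]'; python3 look.py w5 0.008;python3 -c "
from h import *
go(.6025,-.298,.1,166.9)"
```

```text
t: 12.05
ee_pos: [0.4993, -0.2799, 0.19]
ee_rot: [-3.138, 0.132, 0.004]
force: [1.2, 0.2, -0.8]
finger_gap: 0.222
grip_force: 30.0
t: 12.38
ee_pos: [0.4995, -0.2802, 0.1913]
ee_rot: [-3.122, 0.349, 0.001]
force: [0.4, 0.9, 0.0]
finger_gap: 0.217
grip_force: 30.0
Y ([619.7, -109.8], 'rect', [618.4, -109.5], [49.4, 90.0], 'long axis deg', 174.2, 5696)
Y ([563.7, -65.6], 'rect', [563.2, -65.9], [16.2, 29.3], 'long axis deg', 82.5, 485)
Y ([393.1, -198.8], 'rect', [394.1, -198.5], [6.1, 62.0], 'long axis deg', 165.8, 210)
B ([626.9, -304.1], 'rect', [601.1, -299.5], [63.7, 89.4], 'long axis deg', 166.8, 1793)
B ([521.0, -284.6], 'rect', [520.4, -284.6], [27.5, 47.4], 'long axis deg', 77.2, 726)
B ([572.2, -292.0], 'rect', [572.4, -291.9], [9.2, 57.4], 'long axis deg', 77.1, 702)
shift [ 0.417 -0.021  0.365] turn 0.012 alt -6.271 psi -12.8 q6 1.52 pos [ 0.4997 -0.2802  0.1914] tilt -1.0
```

View pics/w5.png

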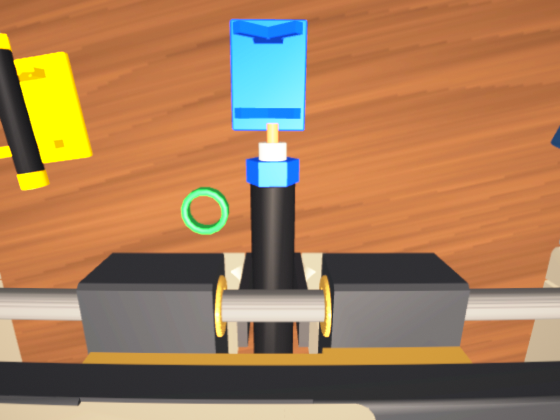

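Held pen at column 272, blue rest at (268,75), centre about (0.602,-0.2985).

```bash
python3 -m jog '[[[1,0.1,-0.02,0,0],[1,0.2,-0.02,0,0],[1,0.3,-0.02,0,0],[1,0.415,-0.02,0.1,0],[1,0.415,-0.02,0.2,0],[1,0.415,-0.02,0.3,0],[1,0.415,-0.02,0.38,0],[1,0.415,-0.02,0.38,0],[1,0.415,-0.02,0.38,0],[1,0.415,-0.02,0.38,0]]]'; python3 -c "
from h import *
go(.602,-.2985,.064,166.9)"
```

```text
t: 13.27
ee_pos: [0.603, -0.2989, 0.098]
ee_rot: [3.121, -0.352, 0.002]
force: [-0.5, -0.7, -0.1]
finger_gap: 0.222
grip_force: 30.0
shift [-0.005 -0.001  0.136] turn 0.009 alt -6.275 psi -12.9 q6 1.52 pos [ 0.603  -0.2989  0.098 ] tilt -1.0
```

```bash
python3 -m jog '[[[1,0,0,0.05,0],[1,0,0,0.09,0],[1,0,0,0.12,0],[1,0,0,0.135,0],[1,0,0,0.135,0],[1,0,0,0.135,0]]]'; python3 -m jog '[[[0.6,0,0,0,0],[0.6,0,0,0,0],[0.6,0,0,0,0],[0.6,0,0,0,0],[0.6,0,0,0,0],[0.6,0,0,0,0]]]';python3 -m jog '[[[0.5,0,0,-0.1,0],[0.4,0,0,-0.2,0],[0,0,0,-0.35,0],[0,0,0,-0.5,0],[0,0,0,-0.55,0],[0,0,0,-0.55,0],[0,0,0,-0.55,0]]]'; python3 look.py w6 0.053;  python3 -c "
from h import *
go(.431,-.133,.2,0)"
```

```text
t: 13.77
ee_pos: [0.602, -0.2992, 0.0638]
ee_rot: [3.121, -0.353, -0.0]
force: [-3.7, -1.1, 7.4]
finger_gap: 0.218
grip_force: 30.0
t: 14.27
ee_pos: [0.6022, -0.2985, 0.0626]
ee_rot: [-3.122, 0.354, 0.0]
force: [0.0, -0.1, -0.1]
finger_gap: 0.403
grip_force: 0.0
t: 14.85
ee_pos: [0.6027, -0.2985, 0.2016]
ee_rot: [-3.122, 0.354, -0.004]
force: [0.5, 0.0, -1.0]
finger_gap: 0.874
grip_force: 0.0
Y ([635.4, -136.0], 'rect', [634.1, -126.2], [66.9, 77.8], 'long axis deg', 174.4, 4229)
Y ([541.1, -120.5], 'rect', [542.0, -121.0], [12.9, 54.7], 'long axis deg', 164.9, 235)
Y ([468.4, -432.4], 'rect', [469.7, -432.4], [10.0, 54.0], 'long axis deg', 172.1, 213)
B ([613.1, -301.3], 'rect', [612.9, -301.9], [55.0, 88.3], 'long axis deg', 166.8, 1633)
B ([527.4, -526.8], 'rect', [530.9, -533.5], [28.5, 53.1], 'long axis deg', 145.9, 1079)
B ([549.4, -287.1], 'rect', [549.8, -287.6], [15.2, 19.2], 'long axis deg', 77.0, 251)
shift [-0.815 -0.491  0.001] turn -0.452 alt 5.831 psi -12.9 q6 1.52 pos [ 0.602  -0.2983  0.2001] tilt -1.0
```

View pics/w6.png

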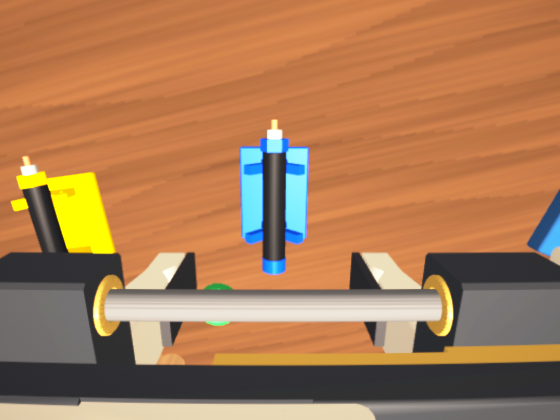

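The blue pen is centred in the blue rest at (273,200). Both pens are cradled, so next is the drawn heart.

```bash
python3 -m jog '[[[0,-0.8,-0.49,0,-0.1],[0,-0.8,-0.49,0,-0.3],[0,-0.8,-0.49,0,-0.45],[0,-0.8,-0.49,0,-0.45],[0,-0.8,-0.49,0,-0.45],[0,-0.8,-0.49,0,-0.45],[0,-0.8,-0.49,0,-0.45],[0,-0.8,-0.49,0,-0.45],[0,-0.8,-0.49,0,-0.45]]]'; python3 - <<'E'
from h import *
im,d,p=cam("wrist")
np.savez("w7.npz",im=im,d=d,p=p)
c=atz([[0,0]],.024,p)
R=np.array(p["R"]);q=R@np.array([.432,-.135,.024])+p["t"];uv=cv2.projectPoints(q.reshape(1,3),np.zeros(3),np.zeros(3),K(p),np.array(p["D"]))[0].ravel().astype(int);print(uv)
x0,y0=max(uv[0]-60,0),max(uv[1]-60,0)
print(x0,y0);cv2.imwrite("pics/w7.png",cv2.resize(im[y0:y0+120,x0:x0+120],None,fx=5,fy=5,interpolation=cv2.INTER_CUBIC))
go(.432,-.135,.2,0)
E
```

```text
t: 15.65
ee_pos: [0.4349, -0.1343, 0.1999]
ee_rot: [3.141, -0.0, -0.001]
force: [0.5, 0.5, 0.1]
finger_gap: 0.999
grip_force: 0.0
[273 199]
213 139
shift [-0.013  0.002 -0.001] turn -0.002 alt 6.282 psi -0.0 q6 1.44 pos [ 0.4351 -0.1346  0.1998] tilt -1.0
```

View pics/w7.png

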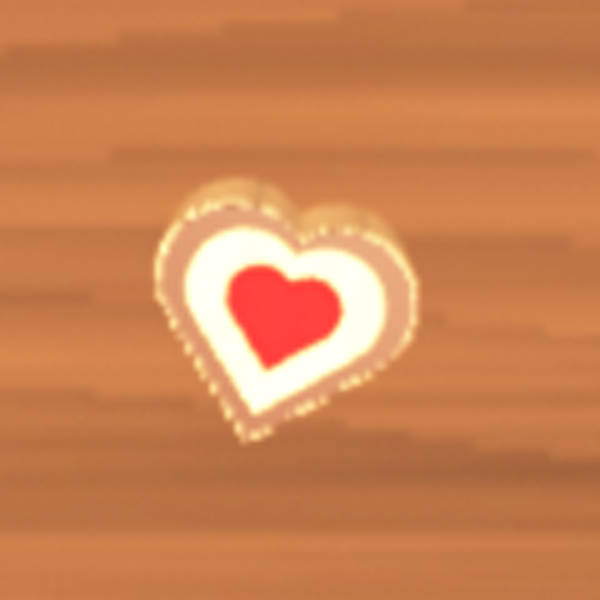

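Drawn heart crop: tip at (247,440), notch at (300,242), tilted slightly.

```bash
python3 - <<'E'
from h import *
z=np.load("w7.npz",allow_pickle=True);p=z["p"].item()
P=np.array([[247,440],[300,242],[157,285],[417,300]])/5-.4+[213,139]
W=atz(P,.024,p)[:,:2]*1000;print(W.round(1))
a=W[1]-W[0];print(np.linalg.norm(a));ang=np.degrees(np.arctan2(a[1],a[0]));u=a/np.linalg.norm(a)
c=W[0]+30*u;print("ang",ang,"c",c,(W[2:]-c)@np.array([-u[1],u[0]]))
go(c[0]/1000,c[1]/1000,.035,ang)
E
```

```text
[[ 406.6 -124.4]
 [ 444.  -134.3]
 [ 436.1 -108.5]
 [ 433.3 -155.5]]
38.6860770739063
ang -14.773898815493416 c [ 435.59030109 -132.09558117] [ 22.98636135 -23.22191744]
shift [ 0.002 -0.01   0.659] turn 0.514 alt -5.769 psi -0.0 q6 1.44 pos [ 0.4351 -0.1346  0.1998] tilt -1.0
```

```bash
python3 -m jog '[[[0,0,-0.01,0.15,0.2],[0,0,-0.01,0.3,0.4],[0,0,-0.01,0.45,0.51],[0,0,-0.01,0.55,0.51],[0,0,-0.01,0.62,0.51],[0,0,-0.01,0.66,0.51],[0,0,-0.01,0.66,0.51],[0,0,-0.01,0.66,0.51]]]';python3 -m jog '[[[1,0,0,0,0],[1,0,0,0,0],[1,0,0,0,0],[1,0,0,0,0],[1,0,0,0,0],[1,0,0,0,0],[1,0,0,0,0],[1,0,0,0,0],[1,0,0,0,0],[1,0,0,0,0],[1,0,0,0,0],[1,0,0,0,0]]]'
```

```text
t: 16.37
ee_pos: [0.4347, -0.1325, 0.0343]
ee_rot: [3.115, -0.402, -0.004]
force: [0.2, -0.6, 0.2]
finger_gap: 1.0
grip_force: 0.0
t: 17.37
ee_pos: [0.4349, -0.1318, 0.0355]
ee_rot: [-3.116, 0.4, -0.0]
force: [-2.2, 0.7, 5.3]
finger_gap: 0.53
grip_force: 30.0
```

```bash
python3 -m jog '[[[1,0,0,-0.05,0],[1,0,0,-0.15,0],[1,0,0,-0.3,0],[1,0,0,-0.4,0],[1,0,0,-0.45,0],[1,0,0,-0.45,0],[1,0,0,-0.45,0]]]'; python3 - <<'E'
from h import *
im,d,p=cam("side");cv2.imwrite("pics/s1.png",cv2.resize(im[130:380,180:500],None,fx=2.4,fy=2.4))
go(.629,.069,.14,-4.8)
E
```

```text
t: 17.95
ee_pos: [0.4349, -0.1318, 0.1481]
ee_rot: [-3.115, 0.401, -0.002]
force: [0.6, 0.1, -2.5]
finger_gap: 0.534
grip_force: 30.0
shift [ 0.55  -0.974  0.029] turn -0.345 alt 5.938 psi -14.7 q6 1.17 pos [ 0.4342 -0.1318  0.1472] tilt -1.0
```

View pics/s1.png

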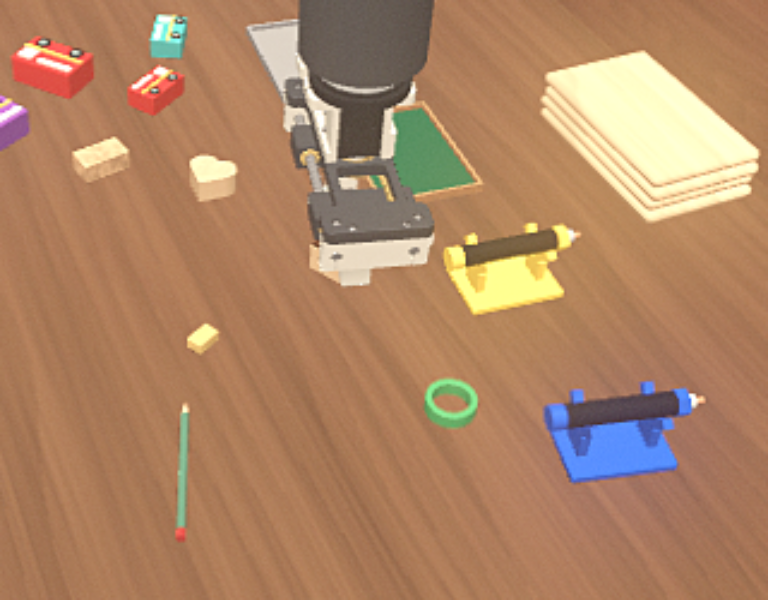

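Both pens are in their rests, crop (510,245) and (620,408). The heart is held level at crop (325,262).

```bash
python3 -m jog '[[[1,0.1,-0.2,0,-0.1],[1,0.2,-0.4,0,-0.2],[1,0.3,-0.55,0,-0.34],[1,0.4,-0.7,0,-0.34],[1,0.5,-0.85,0,-0.34],[1,0.55,-0.97,0,-0.34],[1,0.55,-0.97,0.1,-0.34],[1,0.55,-0.97,0.25,-0.34],[1,0.55,-0.97,0.25,-0.34],[1,0.55,-0.97,0.25,-0.34],[1,0.55,-0.97,0.25,-0.34]]]'; python3 -c "
from h import *
go(.629,.069,.0395,-4.8)"
```

```text
t: 18.92
ee_pos: [0.629, 0.0674, 0.0852]
ee_rot: [3.138, -0.134, -0.002]
force: [-0.2, 0.0, 0.3]
finger_gap: 0.537
grip_force: 30.0
shift [-0.    -0.006  0.183] turn -0.004 alt 6.28 psi -4.9 q6 1.07 pos [0.629  0.0674 0.0852] tilt -1.0
```

```bash
python3 -m jog '[[[1,0,-0.006,0.08,0],[1,0,-0.006,0.14,0],[1,0,-0.006,0.17,0],[1,0,-0.006,0.183,0],[1,0,-0.006,0.183,0],[1,0,-0.006,0.183,0]]]';python3 -m jog '[[[0.38,0,0,0,0],[0.38,0,0,0,0],[0.38,0,0,0,0],[0.38,0,0,0,0],[0.38,0,0,-0.05,0],[0.38,0,0,-0.15,0],[0.2,0,0,-0.3,0],[0,0,0,-0.45,0],[0,0,0,-0.6,0],[0,0,0,-0.65,0],[0,0,0,-0.65,0]]]'; python3 -c "
from h import *
go(.42,.135,.2,-4.8)"
```

```text
t: 19.42
ee_pos: [0.63, 0.0694, 0.041]
ee_rot: [-3.138, 0.135, -0.003]
force: [-0.2, 0.6, 0.3]
finger_gap: 0.533
grip_force: 30.0
t: 20.33
ee_pos: [0.6315, 0.07, 0.2075]
ee_rot: [-3.136, 0.134, -0.012]
force: [1.2, 0.5, -0.3]
finger_gap: 0.938
grip_force: 0.0
shift [-0.865 -0.187  0.024] turn -0.003 alt 6.28 psi -4.9 q6 1.07 pos [0.6315 0.07   0.2075] tilt -1.0
```

```bash
python3 -m jog '[[[0,-0.86,-0.19,0.02,0],[0,-0.86,-0.19,0.02,0],[0,-0.86,-0.19,0.02,0],[0,-0.86,-0.19,0.02,0],[0,-0.86,-0.19,0.02,0],[0,-0.86,-0.19,0.02,0],[0,-0.86,-0.19,0.02,0],[0,-0.86,-0.19,0.02,0]]]'; python3 - <<'E'
from h import *
im,d,p=cam("wrist")
np.savez("w8.npz",im=im,d=d,p=p);cv2.imwrite("pics/w8.png",cv2.resize(im[0:260,0:400],None,fx=2,fy=2))
go(.42,.135,.2,0)
E
```

```text
t: 21.0
ee_pos: [0.4187, 0.1356, 0.1973]
ee_rot: [-3.138, 0.131, -0.001]
force: [-0.2, -0.1, -0.1]
finger_gap: 0.999
grip_force: 0.0
shift [ 0.003  0.002 -0.011] turn -0.169 alt 6.114 psi -4.9 q6 0.72 pos [0.4194 0.1355 0.1972] tilt -1.0
```

View pics/w8.png

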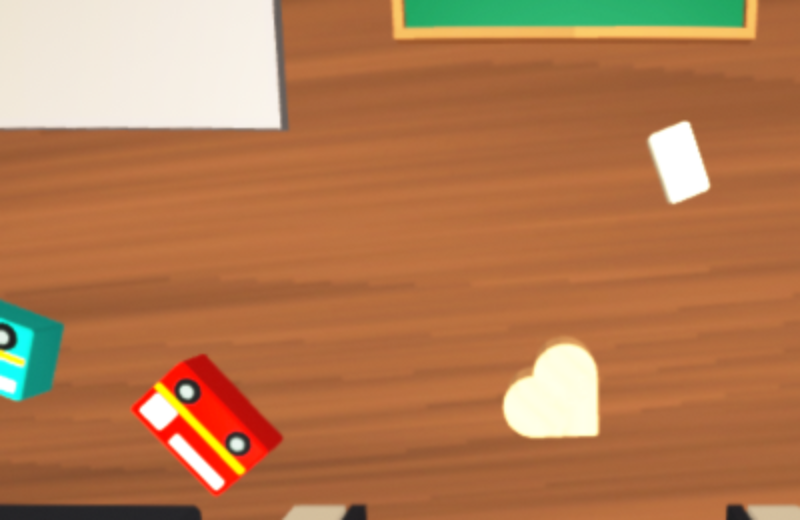

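Bare heart: tip (600,437), lobe centres about (567,377) and (536,405). The engine's top face runs from (133,407) to (217,493), with the yellow stripe across it.

```bash
python3 - <<'E'
from h import *
z=np.load("w8.npz",allow_pickle=True);p=z["p"].item()
W=atz(np.array([[600,437],[567,377],[536,405]])/2-.25,.024,p)[:,:2]*1000
c=W[1:].mean(0);a=c-W[0];print(W.round(1),"c",c,"len",np.linalg.norm(a),"lobes",np.linalg.norm(W[1]-W[2]))
l=W[2]-W[1]; ang=np.degrees(np.arctan2(a[1],a[0]));a2=np.degrees(np.arctan2(l[1],l[0]))-90;print(ang,a2)
go(c[0]/1000,c[1]/1000,.035,(ang+a2)/2)
print("place");
g=np.array([.607,.3093]);th=np.radians(-6.1);Rz=np.array([[np.cos(th),-np.sin(th)],[np.sin(th),np.cos(th)]]);print(g+Rz@[.008,-.0])
E
```

```text
[[397.5 112.6]
 [426.6 125.5]
 [415.  140.4]] c [420.80529558 132.91040086] len 30.92213441660692 lobes 18.911436292082996
41.09973525195214 38.03393801066454
shift [0.006 0.01  0.649] turn -1.551 alt 4.733 psi -4.9 q6 0.72 pos [0.4194 0.1355 0.1972] tilt -1.0
place
[0.6149547  0.30844989]
```

```bash
python3 -m jog '[[[0,0,0.01,0.1,-0.25],[0,0,0.01,0.2,-0.5],[0,0,0.01,0.3,-0.75],[0,0,0.01,0.4,-1],[0,0,0.01,0.4,-1],[0,0,0.01,0.4,-1],[0,0,0.01,0.4,-1]]]'; python3 -m jog '[[[0,0,0,0,-0.25],[0,0,0,0,-0.5],[0,0,0,0,-0.55],[0,0,0,0,-0.55],[0,0,0,0,-0.55]]]';python3 -c "
from h import *
go(.4208,.1329,.035,39.6)"
```

```text
t: 21.63
ee_pos: [0.42, 0.1329, 0.0978]
ee_rot: [3.076, 0.639, 0.001]
force: [0.0, -0.7, 0.1]
finger_gap: 0.996
grip_force: 0.0
t: 22.05
ee_pos: [0.4195, 0.1331, 0.098]
ee_rot: [-2.959, -1.054, -0.003]
force: [-0.4, 0.3, 0.6]
finger_gap: 0.998
grip_force: 0.0
shift [0.003 0.004 0.252] turn -0.014 alt 6.269 psi 39.2 q6 1.5 pos [0.4195 0.1331 0.098 ] tilt -1.0
```

```bash
python3 -m jog '[[[0,0,0,0.1,0],[0,0,0,0.18,0],[0,0,0,0.23,0],[0,0,0,0.25,0],[0,0,0,0.25,0],[0,0,0,0.25,0],[1,0,0,0.25,0],[1,0,0,0.25,0],[1,0,0,0.25,0],[1,0,0,0.25,0],[1,0,0,0.25,0],[1,0,0,0.25,0],[1,0,0,0.25,0],[1,0,0,0.25,0],[1,0,0,0.25,0],[1,0,0,0.25,0],[1,0,0,0.25,0],[1,0,0,0.25,0]]]';python3 -m jog '[[[1,0,0,-0.05,0],[1,0,0,-0.15,0],[1,0,0,-0.3,0],[1,0,0,-0.4,0],[1,0,0,-0.45,0],[1,0,0,-0.45,0],[1,0,0,-0.45,0]]]';python3 -c "
from h import *
go(.615,.3085,.12,-6)"
```

```text
t: 23.55
ee_pos: [0.419, 0.1328, 0.0347]
ee_rot: [-2.957, -1.061, -0.0]
force: [-1.5, -0.1, 4.2]
finger_gap: 0.536
grip_force: 30.0
t: 24.13
ee_pos: [0.4189, 0.1329, 0.1473]
ee_rot: [-2.956, -1.061, -0.002]
force: [0.1, -0.2, -0.8]
finger_gap: 0.535
grip_force: 30.0
shift [ 1.052 -0.044  0.111] turn 1.587 alt -4.696 psi 39.5 q6 1.5 pos [0.4189 0.1329 0.1473] tilt -1.0
```

```bash
python3 -m jog '[[[1,0.16,-0.05,0,0],[1,0.32,-0.05,0,0],[1,0.5,-0.05,0,0],[1,0.66,-0.05,0,0],[1,0.82,-0.05,0,0],[1,1,-0.05,0.1,0],[1,1,-0.05,0.2,0],[1,1,-0.05,0.3,0],[1,1,-0.05,0.35,0],[1,1,-0.05,0.35,0],[1,1,-0.05,0.35,0]]]';python3 -c "
from h import *
go(.607,.305,.0395,39.5)"
```

```text
t: 25.05
ee_pos: [0.6033, 0.3006, 0.0584]
ee_rot: [2.956, 1.061, -0.004]
force: [-0.0, 0.3, 0.9]
finger_gap: 0.536
grip_force: 30.0
shift [ 0.023 -0.004  0.076] turn -0.0 alt 6.283 psi 39.5 q6 1.51 pos [0.6033 0.3006 0.0584] tilt -1.0
```

```bash
python3 -m jog '[[[1,0.02,0,0.03,0],[1,0.02,0,0.06,0],[1,0.02,0,0.078,0],[1,0.02,0,0.078,0],[1,0.02,0,0.078,0]]]';python3 -m jog '[[[0.38,0,0,0,0],[0.38,0,0,0,0],[0.38,0,0,0,0],[0.38,0,0,0,0],[0.38,0,0,-0.05,0],[0.38,0,0,-0.15,0],[0.2,0,0,-0.3,0],[0,0,0,-0.45,0],[0,0,0,-0.6,0],[0,0,0,-0.65,0],[0,0,0,-0.65,0]]]'; python3 -c "
from h import *
go(.41,.295,.2,39.5)"
```

```text
t: 25.47
ee_pos: [0.6077, 0.3044, 0.0403]
ee_rot: [-2.957, -1.061, -0.0]
force: [0.4, 0.2, -0.4]
finger_gap: 0.531
grip_force: 30.0
t: 26.38
ee_pos: [0.6098, 0.3057, 0.2094]
ee_rot: [-2.954, -1.061, -0.014]
force: [0.2, 0.3, 0.6]
finger_gap: 0.937
grip_force: 0.0
shift [-0.644 -0.476  0.031] turn 0.001 alt -6.282 psi 39.5 q6 1.51 pos [0.6098 0.3057 0.2094] tilt -1.0
```

```bash
python3 -m jog '[[[0,-0.64,-0.48,0.03,0],[0,-0.64,-0.48,0.03,0],[0,-0.64,-0.48,0.03,0],[0,-0.64,-0.48,0.03,0],[0,-0.64,-0.48,0.03,0],[0,-0.64,-0.48,0.03,0],[0,-0.64,-0.48,0.03,0],[0,-0.64,-0.48,0.03,0]]]'; python3 - <<'E'
from h import *
im,d,p=cam("wrist")
np.savez("w9.npz",im=im,d=d,p=p);cv2.imwrite("pics/w9.png",cv2.resize(im[120:270,180:380],None,fx=4,fy=4))
go(.42,.3,.2,39.5)
E
```

```text
t: 27.05
ee_pos: [0.4082, 0.2958, 0.1959]
ee_rot: [-2.956, -1.063, -0.002]
force: [0.6, 0.1, -0.0]
finger_gap: 0.999
grip_force: 0.0
shift [ 0.046  0.016 -0.018] turn -0.0 alt 6.283 psi 39.5 q6 1.24 pos [0.4085 0.2957 0.1956] tilt -1.0
```

View pics/w9.png

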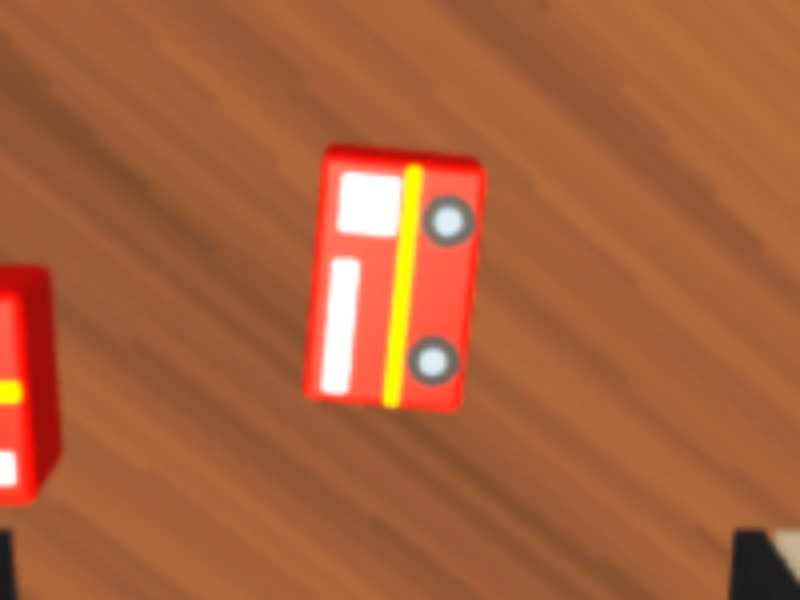

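Fire engine crop: top-face corners (326,157), (485,165), (461,411) and (304,400). The larger red engine is at the left edge.

```bash
python3 - <<'E'
from h import *
z=np.load("w9.npz",allow_pickle=True);p=z["p"].item()
W=atz(np.array([[326,157],[485,165],[461,411],[304,400]])/4-.37+[180,120],.024,p)[:,:2]*1000
c=W.mean(0);a=(W[0]+W[1]-W[2]-W[3])/2;print("c",c,"len",np.linalg.norm(a),"wid",np.linalg.norm(W[1]-W[0]),np.linalg.norm(W[2]-W[3]))
ang=np.degrees(np.arctan2(a[1],a[0]));print(ang)
go(c[0]/1000,c[1]/1000,.034,ang)
im,d,p=cam("top");cv2.imwrite("pics/t2.png",cv2.resize(im[110:190,150:430],None,fx=2.8,fy=2.8,interpolation=cv2.INTER_CUBIC))
E
```

```text
c [415.9114167  296.84638554] len 55.74749074437271 wid 34.533398537807216 35.83837896670238
34.47722984943804
shift [0.025 0.015 0.646] turn 0.175 alt -6.108 psi 39.5 q6 1.24 pos [0.4085 0.2957 0.1956] tilt -1.0
```

View pics/t2.png

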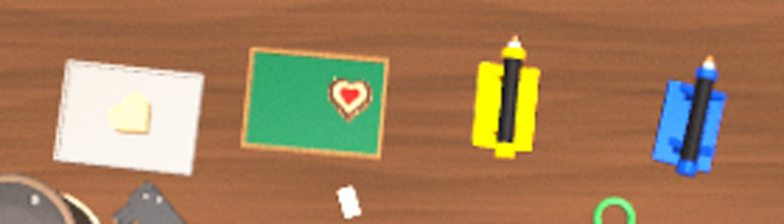

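The engine measures 56 × 35 mm, which matches the description. The hearts lie well in their trays at crop (131,115) and (349,98), and the pens are in their rests. Grasp the engine.

```bash
python3 -m jog '[[[0,0.025,0.015,0.15,0.175],[0,0.025,0.015,0.3,0.175],[0,0.025,0.015,0.45,0.175],[0,0.025,0.015,0.55,0.175],[0,0.025,0.015,0.61,0.175],[0,0.025,0.015,0.645,0.175],[0,0.025,0.015,0.645,0.175],[0,0.025,0.015,0.645,0.175]]]';python3 -m jog '[[[1,0,0,0,0],[1,0,0,0,0],[1,0,0,0,0],[1,0,0,0,0],[1,0,0,0,0],[1,0,0,0,0],[1,0,0,0,0],[1,0,0,0,0],[1,0,0,0,0],[1,0,0,0,0],[1,0,0,0,0],[1,0,0,0,0],[1,0,0,0,0],[1,0,0,0,0]]]';python3 -m jog '[[[1,0,0,-0.05,0],[1,0,0,-0.15,0],[1,0,0,-0.3,0],[1,0,0,-0.4,0],[1,0,0,-0.45,0],[1,0,0,-0.45,0],[1,0,0,-0.45,0]]]';python3 -c "
from h import *
go(.628,.1457,.12,-4.8)"
```

```text
t: 27.82
ee_pos: [0.4158, 0.2965, 0.0337]
ee_rot: [3.0, 0.93, -0.001]
force: [0.2, -1.3, -0.1]
finger_gap: 1.001
grip_force: 0.0
t: 28.98
ee_pos: [0.4152, 0.2965, 0.0338]
ee_rot: [-3.0, -0.931, -0.0]
force: [0.2, 0.3, 1.6]
finger_gap: 0.406
grip_force: 30.0
t: 29.57
ee_pos: [0.4152, 0.2966, 0.1467]
ee_rot: [-2.999, -0.93, -0.002]
force: [0.7, -0.3, -0.7]
finger_gap: 0.409
grip_force: 30.0
shift [0.36  0.979 0.106] turn 1.37 alt -4.913 psi 34.5 q6 1.17 pos [0.4152 0.2966 0.1467] tilt -1.0
```

```bash
python3 -m jog '[[[1,0.06,0.16,0,0.1],[1,0.12,0.33,0,0.3],[1,0.18,0.5,0,0.5],[1,0.24,0.66,0,0.7],[1,0.3,0.82,0,0.9],[1,0.36,0.97,0,1],[1,0.36,0.97,0,1],[1,0.36,0.97,0,1],[1,0.36,0.97,0,1]]]';python3 -m jog '[[[1,0,0,0,0.2],[1,0,0,0.1,0.37],[1,0,0,0.2,0.37],[1,0,0,0.25,0.37],[1,0,0,0.25,0.37],[1,0,0,0.25,0.37]]]';python3 -c "
from h import *
go(.628,.1495,.0385,-4.8)"
```

```text
t: 30.32
ee_pos: [0.626, 0.1464, 0.1438]
ee_rot: [3.136, 0.157, -0.006]
force: [-0.2, -0.6, -0.5]
finger_gap: 0.407
grip_force: 30.0
t: 30.82
ee_pos: [0.6254, 0.148, 0.0831]
ee_rot: [3.138, -0.128, -0.003]
force: [0.9, 1.0, 0.2]
finger_gap: 0.405
grip_force: 30.0
shift [ 0.01  -0.007  0.178] turn 0.005 alt -6.279 psi -4.7 q6 0.95 pos [0.6254 0.148  0.0831] tilt -1.0
```

```bash
python3 -m jog '[[[1,0,-0.007,0.08,0],[1,0,-0.007,0.13,0],[1,0,-0.007,0.16,0],[1,0,-0.007,0.18,0],[1,0,-0.007,0.18,0],[1,0,-0.007,0.18,0]]]';python3 -m jog '[[[0.5,0,0,0,0],[0.5,0,0,0,0],[0.5,0,0,0,0],[0.5,0,0,0,0],[0.5,0,0,-0.05,0],[0.5,0,0,-0.15,0],[0.5,0,0,-0.3,0],[0.5,0,0,-0.45,0],[0.5,0,0,-0.6,0],[0.5,-0.6,0,-0.65,0],[0.5,-0.6,0,-0.65,0],[0.5,-0.6,0,-0.65,0],[0.5,-0.6,0,-0.65,0],[0.5,-0.6,0,-0.65,0],[0.5,-0.6,0,-0.65,0]]]'; python3 - <<'E'
from h import *
im,d,p=cam("side");im2,_,_=cam("top")
a=cv2.resize(im[120:340,230:510],None,fx=2,fy=2);b=cv2.resize(im2[110:190,150:430],(560,160),interpolation=cv2.INTER_CUBIC)
cv2.imwrite("pics/fin.png",np.vstack([a,b]))
E
```

```text
t: 31.32
ee_pos: [0.627, 0.1493, 0.0392]
ee_rot: [-3.139, 0.131, -0.0]
force: [0.4, 0.0, -0.1]
finger_gap: 0.405
grip_force: 30.0
t: 32.57
ee_pos: [0.4766, 0.162, 0.2034]
ee_rot: [-3.137, 0.128, -0.004]
force: [0.4, 0.6, 0.3]
finger_gap: 0.496
grip_force: 0.0
```

View pics/fin.png

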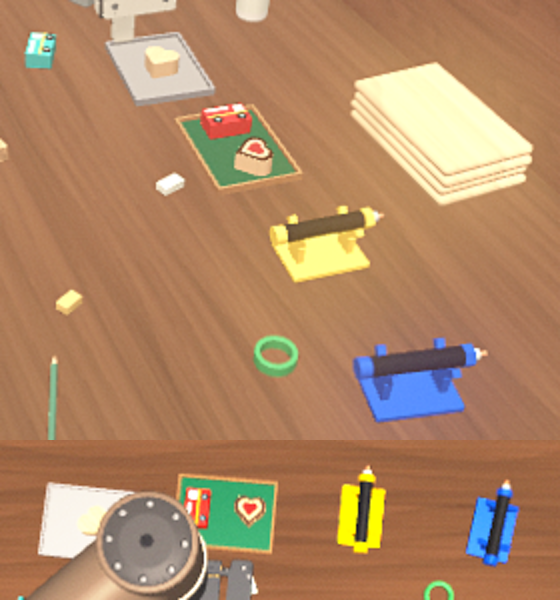

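The engine (225,120) and drawn heart (254,157) lie flat in the green tray. The bare heart (162,60) is in the grey tray, both pens are cradled, and the arm is clear.

```bash
python3 -c "
from bench import env
print(env.job_done())"
```

```text
the job is handed in; nothing more can be done
None
```

The job is handed in at about 33 s of the 133 s allowed; no verdict came back, but the last pictures show both pens cradled in their own rests, the burnt-outline heart and the smaller red fire engine flat in the green tray, the bare heart in the grey tray, and the arm clear.

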